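# Pack the call-out tray

## Robot

A 6-joint arm with a two-finger parallel gripper is mounted at the origin on a cart in front of the work surface, level with it; the furniture and walls round the work are solid. World frame = base frame: x ahead of the robot, y to its left, z up, the work surface at z = 0. Lengths are in mm, angles in rad, forces in N, time in s.
With the tool pointing down it reaches from about 350 to 950 mm from the base axis. Payload 17.4 kg.
Tool frame: the origin (TCP) lies midway between the tips of the shut fingers; the grasp point (between the pads) lies 19 mm behind it; z points along the fingers, y is the line along which they close (so a half turn about z gives the same grasp; the last joint's range is limited). The gripper opens to 93 mm and grips with 3 to 60 N. Pads are 15 mm wide; open, the fingers measure 128 mm over their backs; the gripper's body (75 mm by 188 mm) begins 65 mm behind the grasp point.
Start: joints at [1.128, 0.116, 1.442, -0, 1.584, -0.038], TCP at [265.847, 620.45, 218.646] pointing down, gripper open.
Joint ranges: [-2.83, 2.83], [-0.83, 2.19], [0.07, 2.5], [-1.14, 4.28], [0.01, 3], [-2.97, 2.97]. Speed limits (rad/s): [1.89, 1.89, 2.22, 3.14, 3.14, 3.14].

## Interface

Orientations are given as a rotation vector (axis times angle).
In Python, from cell import get_obs, camera, camera_info, job_done, search_frame gives the robot as it stands.
- The arm moves only by the tool arm_command, never from a script. Its argument "plan" is a list that holds one entry, the list of rows, each a list of 7 numbers: the closure, from 0 (fully open) to 1 (shut), then the shift along the tool's x, y, z normalised to -1 to 1, where 1 is 0.5 m, then the turn, a rotation vector about the tool's x, y, z normalised to -1 to 1, where 1 is 120 degrees. In form: [[[grip, x, y, z, wx, wy, wz], ...]]. A call has 1 to 20 rows; each row is the pose to reach, as a shift and turn from the pose commanded when the call began, along the tool's axes at that moment; what a row does not reach only later rows make up. A row lasts 1/8 s, in which the tool goes at most 62.5 mm and 10.7 degrees, less where a joint would pass 70% of its speed; a pose out of reach is approached as far as the arm can. A call with a number of a shift or a turn outside -1 to 1 is refused whole. A call with a gripper value outside its range is refused whole. The fingers move at their own pace and stop on an object; "newtons" is the grip in N (left out, the last holds). Time passes only in rows, so rows that repeat a pose let the fingers close. It gives the time, the measured TCP pose, the force, the opening and the grip force at its end, in the units of the state.
- get_obs(): the state, without advancing time (a new reading comes with each control period).
- camera(name): name is "scene" or "top" or "wrist"; returns the picture (480x640x3 uint8, blue, green, red); there is no depth.
- camera_info(name): a dict with "camera_matrix" (3x3 intrinsics, pixels), "distortion" ([k1, k2, p1, p2, k3] as OpenCV has them; the pictures are not rectified), "T" (4x4, takes a point from camera to world coordinates). Camera axes: x right, y up, looking along -z (the intrinsics and any distortion apply to the point x, -y, -z); pixel columns grow to the right and rows downward; lengths in mm; the calibration is good to about 2 mm. A picture is of the moment at which its call begins: read the wrist's pose just before it. camera_info takes no time and is no camera call; for the wrist camera it gives the pose at the moment of the call.
- job_done(): hands the job in; it is judged then, once.
Trained networks look in the newest picture that a camera, given by its name, has taken for a name from the list of things; names that differ only in an ending like _2 or _b are one class to them, and where a whole thing is asked for, a point or a joint stands for the part that bears it (a point fixed in the world has none). Each returns a list of dicts, best first, with "p" (0 to 1); they miss things now and then, are a little off and sometimes report something else, mostly with a low value. They report only what shows in the picture. A call takes as long as a camera call. They do not tell look-alikes from the thing itself.
- search_frame(camera, thing): "box" ([centre column, centre row, width, height] in pixels, round what is visible of it).
The state is a dict: "time": time; "qpos": joint angles; "joint_vel": joint speeds; "effort": joint torques, N m; "position": TCP position; "eef_rot": TCP orientation; "wrist_force": force on the tool from outside, world axes, zero at the start; "wrist_torque": the same for the moment, N m; "gripper_width": finger opening in mm; "grip_force": force on a finger pad.
Only numpy, scipy, OpenCV 4.12 (cv2) and the standard library are available. Lean on these libraries where they do the work, as an engineer would, in place of code of your own. Each camera call takes 0.05 s, during which the arm holds its last target. There are 200 camera calls.

## Task

Pack the tray for the service call: both AA cells across the sloped lane so that they roll down to the stop, the shorter screwdriver in its cradle with the handle in the two wide saddles and the shank in the fork, and the widest jar upright in the wide well and the tallest jar upright in the narrow well. The longer screwdriver and the middle, lowest jar are not part of this kit: leave them where they are on the bench.

Things in the scene. Friction and masses are not known exactly. Their poses are not given: they have to be found in the camera images.
- cell_lane: Fixed grey insert 170x88 mm in a 24 mm high steel tray; the 3 inserts swap bays. Lane for AA cells, which lie along y and roll by themselves to the stop face at x=-80 mm. Two runners: 8 mm above origin at the stop, 36 mm at x=+80; 64 mm between cheeks 16 mm higher; finger slot |y|<13 between them, bottom 4 mm. Let go at x about +30, up to 10 mm above. Origin: underside centre, x away from robot, z up.
- driver_cradle: Fixed grey insert 170x88 mm, next bay. Saddles for the handle at x=-66 and -14 mm (8 thick, notch 38 wide, floor 26, sides 38 mm above origin; fingers go between, at x=-40), fork for the shank at x=+50 (notch 24 wide, floor 33.5, sides 46). Short screwdriver lies along x, handle to -x, its origin 26 mm above this one. Origin: underside centre, 3 mm above bench, x away from robot, z up.
- jar_block: Fixed grey insert block 170x88x22 mm, next bay (bays 90 mm apart along y). Two round wells 18 mm deep: the wide one, 68 mm across, at x=-42 mm (nearer the robot), the narrow one, 54 mm across, at x=+42 mm; their floors 4 mm above the origin. Origin: underside centre, 3 mm above the bench, x away from robot, z up.
- cell_a_mid (a point): One of two alike AA cells, 14.4 mm in diameter, 50 mm long, 24 g, lying on the bench; it can roll. Point: on its axis at mid-length, 7 mm above the bench; its y axis runs along the cell.
- cell_b_mid (a point): The other AA cell, the same in all respects.
- driver_short: The shorter of two screwdrivers, 151 mm long, handle 22 mm thick and 75 mm long, about 70 g, lying on the bench with its handle roughly toward the robot. Origin: middle of its length, on the bench below its axis; y along it toward the handle: handle from y = +1 to +76 mm (take it at about y = +40 mm), thin shank to y = -75 mm.
- jar_wide: The widest of three small screw-top jars of screws, 52 mm across, 56 mm high with its cap, about 80 g, standing. Straight body and cap: hold it about 40 mm or more above its foot to keep the fingers clear of the block. Origin: centre of the underside, z up.
- jar_tall: The tallest and narrowest of the three jars, 38 mm across, 66 mm high with its cap, about 80 g, standing. Hold it about 45 mm above its foot. Origin: centre of the underside, z up.
- driver_long: The longer screwdriver, 181 mm long, handle 26 mm thick; a look-alike that stays on the bench. Origin: middle of its length, below its axis; y along it toward the handle.
- jar_mid: The middle jar, 44 mm across, 52 mm high (the lowest of the three); a look-alike that stays on the bench. Origin: centre of the underside, z up.
Not all that is in view belongs to the job. What is shaped like the jar_tall but purple or turquoise is not meant.

How it is judged:
By the outcome, as a careful person would: the job done as asked, in the order asked, and still so for the second after the job is handed in, with the robot touching nothing.
It also fails if it takes over 120 s, if anything falls off the work surface, if the arm or the gripper's body presses on something with over 40 N, if the wrist force passes 120 N, or if a joint passes its speed limit or range.

## Working session

There is one attempt and no reset: what is moved stays moved. The work goes in short steps, Python scripts to look and compute and a tool call to move; the robot and the scene stay as the last step left them, time stands still between calls to the robot, and variables do not carry over. Pictures are saved under pics/ and viewed, at most 14 in all, crops included, and the job is handed in when it is done.

Besides the shell and the picture viewer there is one more tool, called after "Emit:" as name(argument=value, ...) on one line, values as JSON. arm_command: Moves the arm, as the interface text tells. Scaled input: -1 to 1 covers 0.5 m each way for a shift and 120 degrees each way for a turn. Its arguments: {"type":"object","properties":{"plan":{"type":"array"},"newtons":{"type":"number"}},"required":["plan"]}

```bash
ls; mkdir -p pics
python3 - <<'E'
from cell import *
import cv2
for n in ("scene","top"):
    cv2.imwrite(f"pics/{n}0.png",camera(n)); i=camera_info(n); print(n,i)
    for t in ["cell_a_mid","driver_short","jar_wide","jar_tall","cell_lane","driver_cradle","jar_block"]:
        print(t,[( [round(v) for v in d["box"]],round(d["p"],2)) for d in search_frame(n,t)])
print(get_obs())
E
```

```text
pics
scene {'camera_matrix': array([[473.3995672 ,   0.        , 316.69276491],
       [  0.        , 473.3995672 , 239.69719052],
       [  0.        ,   0.        ,   1.        ]]), 'distortion': array([-0.05549891,  0.        ,  0.        ,  0.        ,  0.        ]), 'T': array([[ 5.51585012e-01,  3.30350668e-01, -7.65912796e-01,
        -2.71692831e+02],
       [-8.33837226e-01,  1.94528436e-01, -5.16598652e-01,
        -5.10399922e+02],
       [-2.16668915e-02,  9.23594675e-01,  3.82757655e-01,
         4.65492583e+02],
       [ 0.00000000e+00,  0.00000000e+00,  0.00000000e+00,
         1.00000000e+00]])}
cell_a_mid []
driver_short [([238, 252, 33, 27], 0.49)]
jar_wide [([243, 223, 19, 25], 0.85)]
jar_tall [([282, 236, 16, 30], 0.92), ([296, 223, 20, 30], 0.84), ([314, 232, 16, 29], 0.67)]
cell_lane [([456, 296, 70, 64], 0.67)]
driver_cradle [([407, 290, 65, 49], 0.9)]
jar_block [([370, 278, 78, 47], 0.62)]
top {'camera_matrix': array([[465.60824672,   0.        , 311.37830368],
       [  0.        , 465.60824672, 237.84308167],
       [  0.        ,   0.        ,   1.        ]
[... 814 characters left out ...]
], 0.63)]
{'time': 0.8, 'qpos': array([ 1.12817234e+00,  1.15994525e-01,  1.44157704e+00,  8.17249945e-06,
        1.58403169e+00, -3.77907901e-02]), 'joint_vel': array([ 0.00034002, -0.0012966 , -0.0018849 ,  0.00075413, -0.0001587 ,
       -0.00026185]), 'effort': array([ 2.22586323e-06, -7.20974493e+01, -6.22715449e+01,  7.77825457e-02,
        1.85064250e-02, -4.27530540e-05]), 'position': array([265.8611719 , 620.44211496, 218.66409419]), 'eef_rot': array([-6.31574651e-01, -3.07744247e+00,  1.31260087e-05]), 'wrist_force': array([-0.00340409, -0.44092031, -0.0593983 ]), 'wrist_torque': array([-0.02800885, -0.01700969,  0.0313769 ]), 'grip_force': 0.0, 'gripper_width': 93.03691678046145}
```

View pics/top0.png

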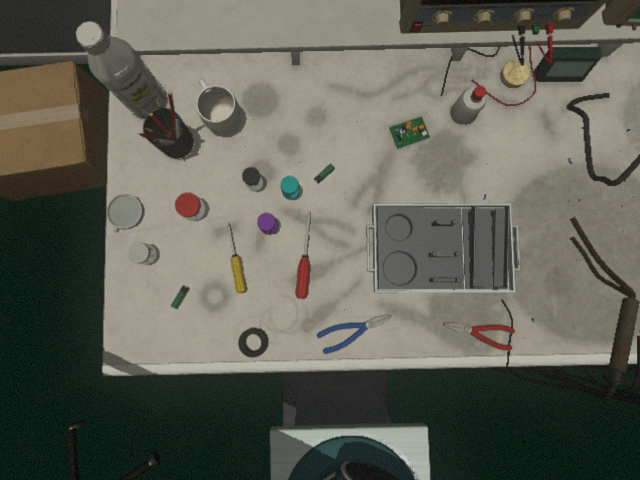

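View pics/scene0.png

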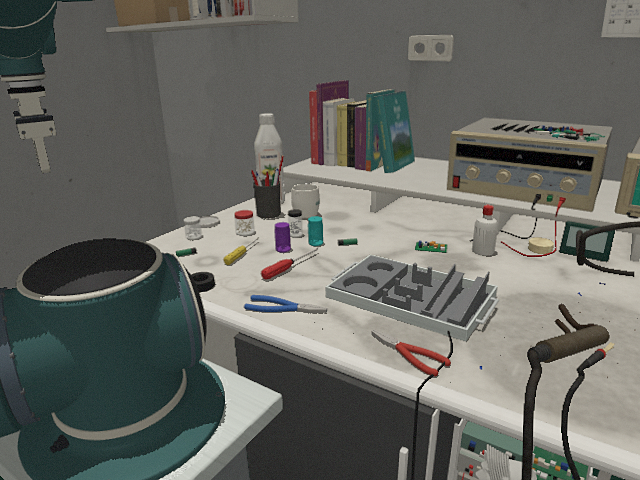

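```bash
cat > h.py <<'E'
import numpy as np, cv2
from cell import *
from scipy.spatial.transform import Rotation as R
def ray(i,uv):
    p=cv2.undistortPoints(np.array([[uv]],float),i["camera_matrix"],i["distortion"])[0,0]
    T=i["T"]; return T[:3,3], T[:3,:3]@np.array([p[0],-p[1],-1.])
def w(i,uv,z=0):
    o,d=ray(i,uv); return o+d*(z-o[2])/d[2]
def pix(i,P):
    T=np.linalg.inv(i["T"]); q=T[:3,:3]@np.array(P,float)+T[:3,3]
    return cv2.projectPoints(np.array([[q[0],-q[1],-q[2]]]),np.zeros(3),np.zeros(3),i["camera_matrix"],i["distortion"])[0][0,0]
def rel(P,yaw,o=None):
    """shift row (normalised) to TCP position P, tool down, tool y axis at world angle yaw (deg)"""
    o=o or get_obs(); R0=R.from_rotvec(o["eef_rot"])
    best=None
    for k in (0,180):
        a=np.radians(yaw+k); y=np.array([np.cos(a),np.sin(a),0]); z=np.array([0,0,-1.]); x=np.cross(y,z)
        r=(R0.inv()*R.from_matrix(np.c_[x,y,z])).as_rotvec()
        if best is None or np.linalg.norm(r)<np.linalg.norm(best): best=r
    s=R0.inv().apply(np.array(P)-o["position"])
    return np.round(np.r_[s/500,best/np.radians(120)],4).tolist()
E
python3 - <<'E'
from h import *
i=camera_info("top"); im=cv2.imread("pics/top0.png"); s=cv2.imread("pics/scene0.png")
a=cv2.resize(im[160:310,120:345],None,fx=3.4,fy=3.4,interpolation=cv2.INTER_CUBIC)
cv2.imwrite("pics/topcrop.png",a)
b=cv2.resize(s[195:285,160:360],None,fx=4,fy=4,interpolation=cv2.INTER_CUBIC); cv2.imwrite("pics/scenecrop.png",b)
for n,uv,z in [("cellA",(325,173),7),("cellB",(180,297),7),("yel handle end",(241,291),10),("yel tip",(229.5,222),10),("red end",(302,297),12),("red tip",(309,212),12),("redjar",(188,205),56),("black",(250.5,175),66),("white",(138,252),52),("tray1",(375,205),24),("tray2",(512,205),24),("tray3",(515,290),24),("tray4",(374,290),24)]: print(n,w(i,uv,z).round())
print(get_obs()["time"],R.from_rotvec(get_obs()["eef_rot"]).as_matrix().round(2),camera_info("wrist"))
E
```

```text
cellA [673.  32.   7.]
cellB [419. 338.   7.]
yel handle end [429. 212.  10.]
yel tip [572. 235.  10.]
red end [414.  86.  12.]
red tip [589.  68.  12.]
redjar [602. 309.  56.]
black [658. 183.  66.]
white [510. 409.  52.]
tray1 [599. -69.  24.]
tray2 [ 592. -351.   24.]
tray3 [ 418. -345.   24.]
tray4 [425. -60.  24.]
0.8 [[-0.92  0.39 -0.  ]
 [ 0.39  0.92 -0.  ]
 [ 0.   -0.   -1.  ]] {'camera_matrix': array([[340.34908215,   0.        , 316.34216454],
       [  0.        , 340.34908215, 240.45805194],
       [  0.        ,   0.        ,   1.        ]]), 'distortion': array([0.00367451, 0.        , 0.        , 0.        , 0.        ]), 'T': array([[ 3.94073294e-01, -8.76818555e-01, -2.75491306e-01,
         1.88267002e+02],
       [ 9.19078971e-01,  3.75858352e-01,  1.18424429e-01,
         6.52338985e+02],
       [-2.91028946e-04, -2.99866171e-01,  9.53981234e-01,
         3.83900913e+02],
       [ 0.00000000e+00,  0.00000000e+00,  0.00000000e+00,
         1.00000000e+00]])}
```

View pics/topcrop.png

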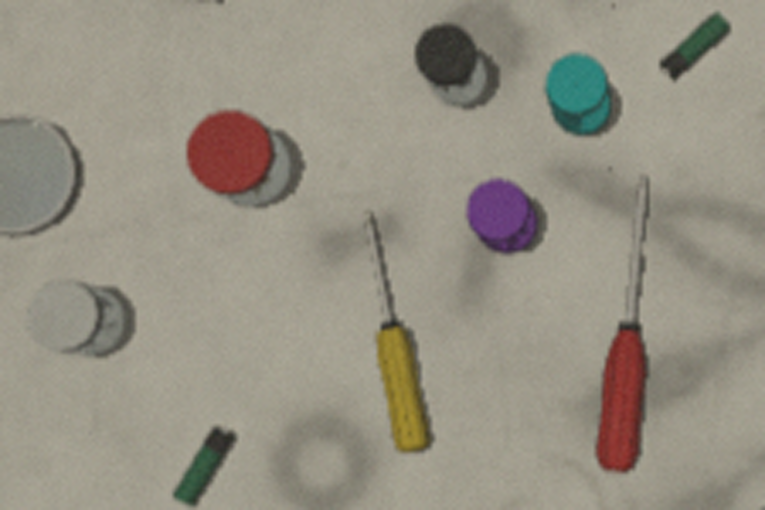

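View pics/scenecrop.png

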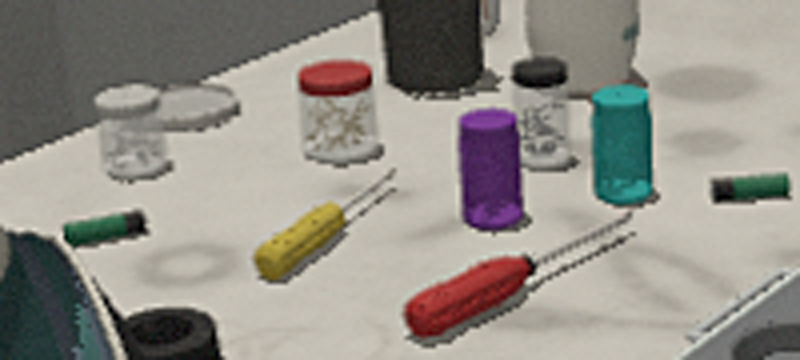

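The top crop shows:
- **Jars:** red cap (190,207) is the widest, so jar_wide. Black cap (252,178) is tall and narrow, so jar_tall. White cap (142,253) is jar_mid and stays. The purple and turquoise ones are distractors.
- **Drivers:** yellow measures about 145 mm, so it is driver_short. Red measures about 176 mm, so it is driver_long and stays.
- **Cells:** at (325,173) and (180,297).
- **Tray:** the bays from the left are block, cradle and lane.

I start with the cell at (180,297).

```bash
python3 -c "
from h import *
print(rel((419,338,110),58))"
```

```text
[-0.504, -0.3986, 0.2173, -0.0, -0.0, 0.0734]
```

Emit:
arm_command(plan=[[[0, -0.504, -0.3986, 0.2173, 0, 0, 0.0734], [0, -0.504, -0.3986, 0.2173, 0, 0, 0.0734], [0, -0.504, -0.3986, 0.2173, 0, 0, 0.0734], [0, -0.504, -0.3986, 0.2173, 0, 0, 0.0734], [0, -0.504, -0.3986, 0.2173, 0, 0, 0.0734], [0, -0.504, -0.3986, 0.2173, 0, 0, 0.0734], [0, -0.504, -0.3986, 0.2173, 0, 0, 0.0734], [0, -0.504, -0.3986, 0.2173, 0, 0, 0.0734], [0, -0.504, -0.3986, 0.2173, 0, 0, 0.0734], [0, -0.504, -0.3986, 0.2173, 0, 0, 0.0734]]])

```text
time: 2.05
position: [418.7, 338.7, 110.2]
eef_rot: [0.864, 3.02, 0.0]
wrist_force: [0.5, 0.2, -0.4]
gripper_width: 92.8
grip_force: 0.0
```

```bash
cat >> h.py <<'E'
def blob(im,i,lo,hi,z,near,rad=60,amin=40):
    """oriented rect of HSV colour blob nearest world point: world centre at height z, long axis angle deg, corners"""
    m=cv2.inRange(cv2.cvtColor(im,cv2.COLOR_BGR2HSV),np.array(lo),np.array(hi))
    m=cv2.morphologyEx(m,cv2.MORPH_OPEN,np.ones((3,3),np.uint8))
    out=[]
    for c in cv2.findContours(m,cv2.RETR_EXTERNAL,cv2.CHAIN_APPROX_NONE)[0]:
        if cv2.contourArea(c)<amin: continue
        P=np.array([w(i,p[0],z)[:2] for p in c],np.float32)
        r=cv2.minAreaRect(P); (x,y),(a,b),t=r
        if np.hypot(x-near[0],y-near[1])>rad: continue
        out.append((round(x,1),round(y,1),round(max(a,b),1),round(min(a,b),1),round(t if a>b else t-90,1)))
    return out
E
python3 - <<'E'
from h import *
o=get_obs(); i=camera_info("wrist"); im=camera("wrist"); cv2.imwrite("pics/w1.png",im)
print(o["position"].round(1),o["time"])
print(blob(im,i,(40,60,20),(95,255,255),9,(419,338)), pix(i,(419,338,7)))
E
```

```text
[418.7 338.7 110.2] 2.05
[] [317.35644232 240.36431621]
```

View pics/w1.png

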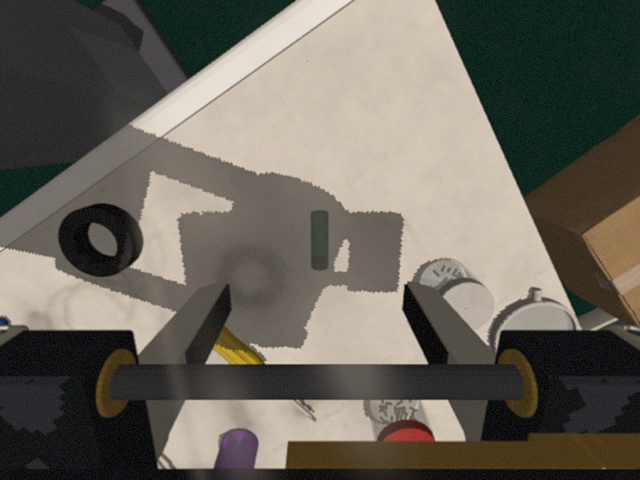

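The cell sits at (319,240), aligned with the tool and directly under the TCP, so I descend.

Emit:
arm_command(plan=[[[0.3, 0, 0, 0.08, 0, 0, 0], [0.5, 0, 0, 0.16, 0, 0, 0], [0.5, 0, 0, 0.2, 0, 0, 0], [0.5, 0, 0, 0.216, 0, 0, 0], [0.5, 0, 0, 0.216, 0, 0, 0], [1, 0, 0, 0.216, 0, 0, 0], [1, 0, 0, 0.216, 0, 0, 0], [1, 0, 0, 0.216, 0, 0, 0], [1, 0, 0, 0.216, 0, 0, 0], [1, 0, 0, 0.18, 0, 0, 0], [1, 0, 0, 0.1, 0, 0, 0], [1, 0, 0, 0, 0, 0, 0]]], newtons=15)

```text
time: 3.6
position: [418.6, 337.7, 111.8]
eef_rot: [-0.866, -3.019, 0.001]
wrist_force: [-0.4, 0.3, 0.8]
gripper_width: 14.0
grip_force: 15.0
```

```bash
python3 -c "
from h import *
o=get_obs();print(o['gripper_width'],o['position']);print(rel((590,-330,110),-1.4),rel((536,-297,110),-1.4))
i=camera_info('top');print(pix(i,(506,-296,20)))"
```

```text
14.002153954651426 [418.63161066 337.73701463 111.82111364]
[-0.9984, -0.9509, 0.0041, -0.0004, 0.0001, 0.495] [-0.8718, -0.9522, 0.0041, -0.0004, 0.0001, 0.495]
[487.28422078 247.46238759]
```

Emit:
arm_command(plan=[[[1, -0.8718, -0.9522, -0.03, 0, 0, 0.495], [1, -0.8718, -0.9522, -0.03, 0, 0, 0.495], [1, -0.8718, -0.9522, -0.03, 0, 0, 0.495], [1, -0.8718, -0.9522, -0.03, 0, 0, 0.495], [1, -0.8718, -0.9522, -0.03, 0, 0, 0.495], [1, -0.8718, -0.9522, -0.03, 0, 0, 0.495], [1, -0.8718, -0.9522, -0.03, 0, 0, 0.495], [1, -0.8718, -0.9522, -0.03, 0, 0, 0.495], [1, -0.8718, -0.9522, -0.03, 0, 0, 0.495], [1, -0.8718, -0.9522, -0.03, 0, 0, 0.495], [1, -0.8718, -0.9522, -0.03, 0, 0, 0.495], [1, -0.8718, -0.9522, -0.03, 0, 0, 0.495], [1, -0.8718, -0.9522, -0.03, 0, 0, 0.495], [1, -0.8718, -0.9522, -0.03, 0, 0, 0.495]]])

```text
time: 5.35
position: [536.5, -295.5, 125.4]
eef_rot: [2.247, 2.195, 0.0]
wrist_force: [0.1, -0.1, 0.6]
gripper_width: 14.0
grip_force: 15.0
```

Run:
```python
from h import *
o=get_obs(); i=camera_info("wrist"); im=camera("wrist"); cv2.imwrite("pics/w2.png",im)
print(o["position"].round(1),o["time"],o["gripper_width"],o["qpos"])
for p in [(506,-296,23),(536,-297,30),(508,-206,20),(511,-116,25)]: print(p,pix(i,p))
```

```text
[ 536.5 -295.5  125.4] 5.35 13.979628912343015 [-5.45157605e-01  2.07733175e-02  1.69375464e+00  1.01318189e-04
  1.42666123e+00 -5.22068977e-01]
(506, -296, 23) [279.86366737 240.24375082]
(536, -297, 30) [316.29301169 243.18907555]
(508, -206, 20) [276.27392049 124.95932367]
(511, -116, 25) [271.89914998 -19.783768  ]
```

View pics/w2.png

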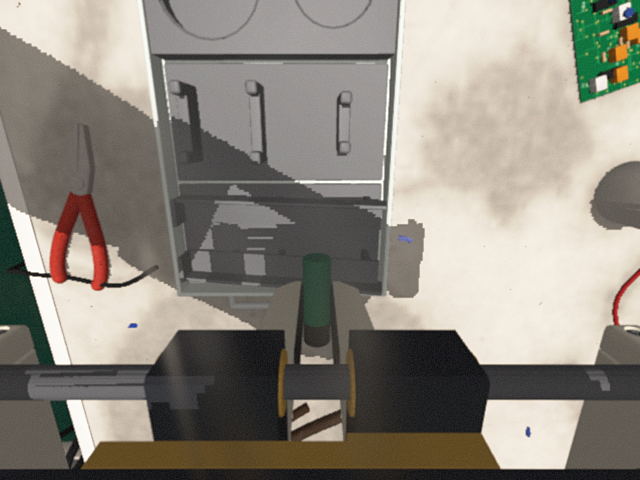

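Run:
```python
from h import *
i=camera_info("wrist"); im=cv2.imread("pics/w2.png")
for n,uv,z in [("BR",(388,293),24),("BL",(178,295),24),("divL",(180,182),24),("divR",(383,182),24),("div2L",(165,60),24),("div2R",(388,61),24),("Rwall",(391,150),24),("Lwall",(165,150),24),
 ("saddle-66",(177,88),41),("saddle-66b",(190,158),41),("s-14a",(251,86),41),("s-14b",(259,158),41),("forka",(344,96),49),("forkb",(344,150),49)]: print(n,w(i,uv,z).round(1))
cv2.imwrite("pics/w2c.png",cv2.resize(im[160:320,140:430],None,fx=2.75,fy=2.75,interpolation=cv2.INTER_CUBIC))
```

```text
BR [ 596.8 -345.7   24. ]
BL [ 415.5 -343.2   24. ]
divL [ 431.1 -246.5   24. ]
divR [ 589.1 -250.2   24. ]
div2L [ 432.9 -161.3   24. ]
div2R [ 589.6 -165.5   24. ]
Rwall [ 594.3 -226.2   24. ]
Lwall [ 423.2 -222.3   24. ]
saddle-66 [ 445.  -181.6   41. ]
saddle-66b [ 447.5 -227.6   41. ]
s-14a [ 494.8 -181.5   41. ]
s-14b [ 496.7 -228.7   41. ]
forka [ 556.7 -189.9   49. ]
forkb [ 556.7 -224.2   49. ]
```

View pics/w2c.png

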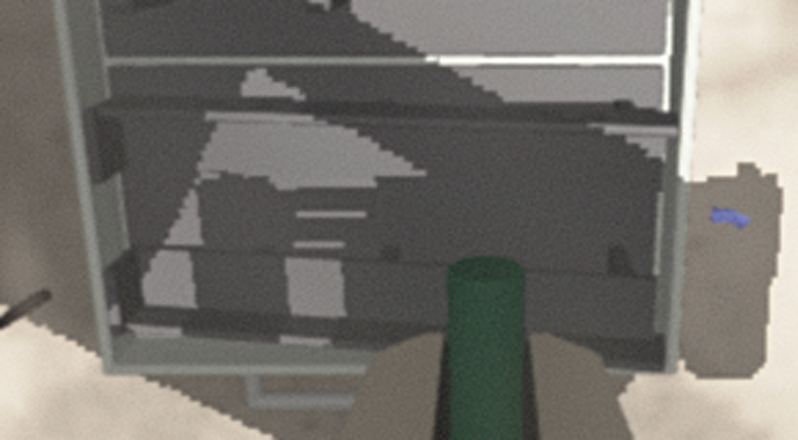

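Emit:
arm_command(plan=[[[1, -0.002, 0.002, 0.08, 0, 0, 0], [1, -0.002, 0.002, 0.14, 0, 0, 0], [1, -0.002, 0.002, 0.17, 0, 0, 0], [1, -0.002, 0.002, 0.178, 0, 0, 0], [1, -0.002, 0.002, 0.178, 0, 0, 0], [1, -0.002, 0.002, 0.178, 0, 0, 0], [0.6, -0.002, 0.002, 0.178, 0, 0, 0], [0.6, -0.002, 0.002, 0.178, 0, 0, 0], [0.6, -0.002, 0.002, 0.178, 0, 0, 0], [0.6, -0.002, 0.002, 0.15, 0, 0, 0], [0.6, -0.002, 0.002, 0.1, 0, 0, 0], [0.6, -0.002, 0.002, 0, 0, 0, 0], [0.3, -0.002, 0.002, 0, 0, 0, 0]]])

```text
time: 7.02
position: [538.9, -298.7, 130.4]
eef_rot: [2.244, 2.189, 0.003]
wrist_force: [0.6, -0.0, -0.5]
gripper_width: 43.4
grip_force: 0.0
```

Run:
```python
from h import *
o=get_obs(); i=camera_info("wrist"); im=camera("wrist")
cv2.imwrite("pics/w3c.png",cv2.resize(im[160:320,140:430],None,fx=2,fy=2,interpolation=cv2.INTER_CUBIC))
print(o["position"].round(1),o["time"], rel((673,32,110),42))
```

```text
[ 538.9 -298.7  130.4] 7.025 [0.6669, 0.2535, 0.035, 0.0012, 0.0015, -0.3617]
```

View pics/w3c.png

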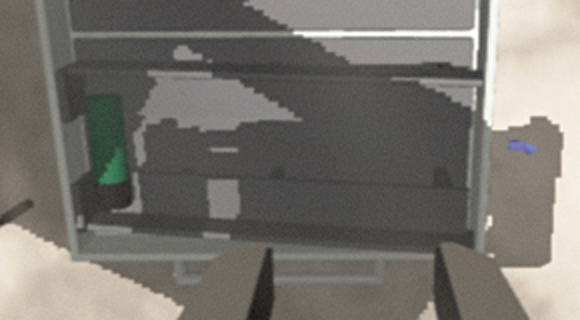

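The first cell lies at the stop (crop 108,150). Next is the second cell.

Emit:
arm_command(plan=[[[0.3, 0.6669, 0.2535, 0.035, 0, 0, -0.3617], [0.3, 0.6669, 0.2535, 0.035, 0, 0, -0.3617], [0.3, 0.6669, 0.2535, 0.035, 0, 0, -0.3617], [0.3, 0.6669, 0.2535, 0.035, 0, 0, -0.3617], [0.3, 0.6669, 0.2535, 0.035, 0, 0, -0.3617], [0.3, 0.6669, 0.2535, 0.035, 0, 0, -0.3617], [0.3, 0.6669, 0.2535, 0.035, 0, 0, -0.3617], [0.3, 0.6669, 0.2535, 0.035, 0, 0, -0.3617], [0.3, 0.6669, 0.2535, 0.035, 0, 0, -0.3617], [0.3, 0.6669, 0.2535, 0.035, 0, 0, -0.3617]]])

```text
time: 8.32
position: [672.0, 31.5, 107.6]
eef_rot: [1.279, 2.869, 0.0]
wrist_force: [-0.2, 0.9, -0.6]
gripper_width: 65.6
grip_force: 0.0
```

Run:
```python
from h import *
o=get_obs(); i=camera_info("wrist"); im=camera("wrist"); cv2.imwrite("pics/w4.png",im)
print(o["position"].round(1),o["time"])
print(blob(im,i,(35,40,15),(100,255,255),9,(673,32)), search_frame("wrist","cell_a_mid"), pix(i,(673,32,7)))
```

```text
[672.   31.5 107.6] 8.325
[] [{'box': [321.6, 237.8, 20.9, 60.2], 'p': 0.67}] [319.04252969 240.48987836]
```

View pics/w4.png

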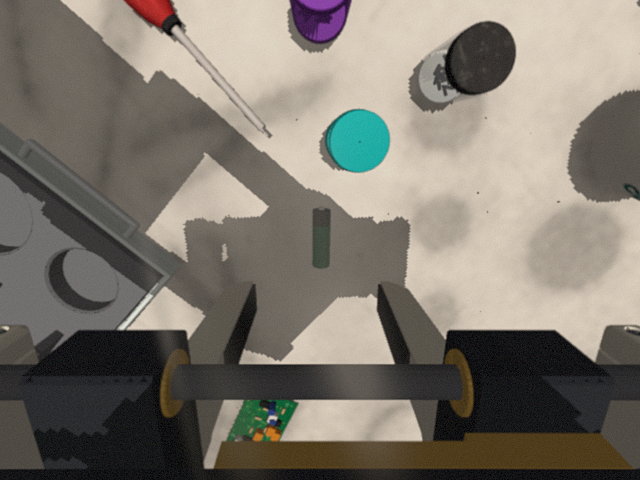

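The cell at (321,238) is aligned with the tool and centred, so I take it.

Emit:
arm_command(plan=[[[0.3, 0, 0, 0.08, 0, 0, 0], [0.5, 0, 0, 0.16, 0, 0, 0], [0.5, 0, 0, 0.2, 0, 0, 0], [0.5, 0, 0, 0.211, 0, 0, 0], [0.5, 0, 0, 0.211, 0, 0, 0], [1, 0, 0, 0.211, 0, 0, 0], [1, 0, 0, 0.211, 0, 0, 0], [1, 0, 0, 0.211, 0, 0, 0], [1, 0, 0, 0.211, 0, 0, 0], [1, 0, 0, 0.18, 0, 0, 0], [1, 0, 0, 0.1, 0, 0, 0], [1, 0, 0, -0.02, 0, 0, 0], [1, 0, 0, -0.02, 0, 0, 0], [1, 0, 0, -0.02, 0, 0, 0]]])

```text
time: 10.18
position: [672.1, 32.5, 117.9]
eef_rot: [1.278, 2.87, 0.0]
wrist_force: [-0.3, -0.2, -1.1]
gripper_width: 13.9
grip_force: 15.0
```

```bash
python3 -c "
from h import *
o=get_obs();print(o['gripper_width'],o['position'].round(1));print(rel((537.5,-296.5,125),-1.3))"
```

```text
13.942884200169914 [672.1  32.5 117.9]
[-0.3088, -0.6403, -0.0144, 0.0002, 0.0001, 0.3609]
```

Emit:
arm_command(plan=[[[1, -0.3088, -0.6403, -0.0144, 0, 0, 0.3609], [1, -0.3088, -0.6403, -0.0144, 0, 0, 0.3609], [1, -0.3088, -0.6403, -0.0144, 0, 0, 0.3609], [1, -0.3088, -0.6403, -0.0144, 0, 0, 0.3609], [1, -0.3088, -0.6403, -0.0144, 0, 0, 0.3609], [1, -0.3088, -0.6403, -0.0144, 0, 0, 0.3609], [1, -0.3088, -0.6403, -0.0144, 0, 0, 0.3609], [1, -0.3088, -0.6403, -0.0144, 0, 0, 0.3609], [1, -0.3088, -0.6403, -0.0144, 0, 0, 0.3609], [1, -0.3088, -0.6403, 0.08, 0, 0, 0.3609], [1, -0.3088, -0.6403, 0.14, 0, 0, 0.3609], [1, -0.3088, -0.6403, 0.163, 0, 0, 0.3609], [1, -0.3088, -0.6403, 0.163, 0, 0, 0.3609], [1, -0.3088, -0.6403, 0.163, 0, 0, 0.3609], [1, -0.3088, -0.6403, 0.163, 0, 0, 0.3609]]])

```text
time: 12.05
position: [538.1, -296.7, 37.3]
eef_rot: [2.245, 2.195, 0.001]
wrist_force: [-0.0, -0.5, -0.6]
gripper_width: 13.9
grip_force: 15.0
```

Emit:
arm_command(plan=[[[0.6, 0, 0, 0, 0, 0, 0], [0.6, 0, 0, 0, 0, 0, 0], [0.6, 0, 0, 0, 0, 0, 0], [0.6, 0, 0, -0.03, 0, 0, 0], [0.6, 0, 0, -0.08, 0, 0, 0], [0.6, 0, 0, -0.18, 0, 0, 0], [0.3, 0, 0, -0.18, 0, 0, 0], [0.3, 0, 0, -0.18, 0, 0, 0], [0.3, 0, 0, -0.18, 0, 0, 0]]])

```text
time: 13.18
position: [537.2, -296.2, 125.0]
eef_rot: [-2.245, -2.195, 0.001]
wrist_force: [-1.0, -0.1, -0.5]
gripper_width: 62.0
grip_force: 0.0
```

Run:
```python
from h import *
o=get_obs(); i=camera_info("wrist"); im=camera("wrist"); t=camera("top"); it=camera_info("top")
print(o["position"].round(1),o["time"])
a=cv2.resize(im[160:320,140:430],None,fx=2,fy=2,interpolation=cv2.INTER_CUBIC)
b=cv2.resize(t[195:300,365:525],None,fx=3,fy=3,interpolation=cv2.INTER_CUBIC)
c=np.zeros((640,600,3),np.uint8)[:600]; c[:320-40,:580]=a[40:]; c[280:595,:480]=b
cv2.imwrite("pics/w5c.png",c)
H=(15,80,60),(38,255,255)
b1=blob(t,it,*H,11,(470,220)); print("yellow",b1)
x,y=b1[0][:2]; print(rel((x,y,150),b1[0][4]+90))
```

```text
[ 537.2 -296.2  125. ] 13.175
yellow [(463.9, 217.9, 76.6, 22.2, 10.4)]
[1.0248, -0.1702, -0.0489, -0.0008, 0.0001, 0.6524]
```

View pics/w5c.png

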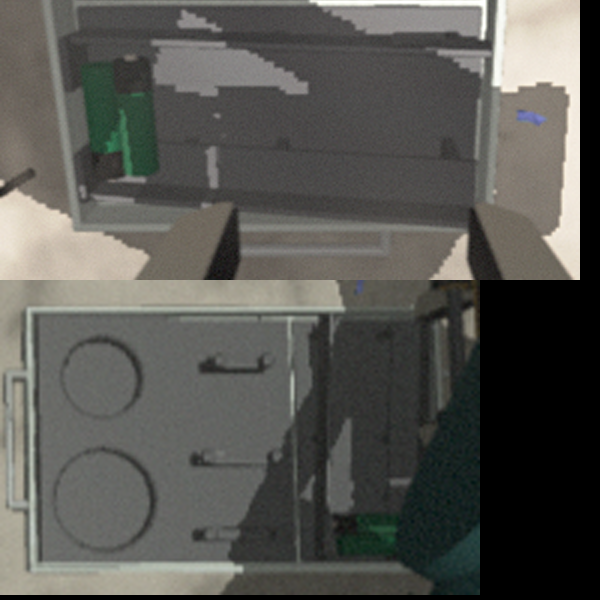

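Both cells lie across the lane at the stop (crop, upper part, at 100,110 and 138,115). The yellow handle measures 76.6×22 mm, which confirms driver_short. I go there next.

Emit:
arm_command(plan=[[[0.3, 1.0, -0.1702, -0.0489, 0, 0, 0.6524], [0.3, 1.0, -0.1702, -0.0489, 0, 0, 0.6524], [0.3, 1.0, -0.1702, -0.0489, 0, 0, 0.6524], [0.3, 1.0, -0.1702, -0.0489, 0, 0, 0.6524], [0.3, 1.0, -0.1702, -0.0489, 0, 0, 0.6524], [0.3, 1.0, -0.1702, -0.0489, 0, 0, 0.6524], [0.3, 1.0, -0.1702, -0.0489, 0, 0, 0.6524], [0.3, 1.0, -0.1702, -0.0489, 0, 0, 0.6524], [0.3, 1.0, -0.1702, -0.0489, 0, 0, 0.6524], [0.3, 1.0, -0.1702, -0.0489, 0, 0, 0.6524], [0.3, 1.0, -0.1702, -0.0489, 0, 0, 0.6524], [0.3, 1.0, -0.1702, -0.0489, 0, 0, 0.6524]]])

```text
time: 14.78
position: [464.1, 204.3, 150.2]
eef_rot: [3.129, 0.283, -0.0]
wrist_force: [0.8, 0.6, -0.1]
gripper_width: 65.5
grip_force: 0.0
```

Run:
```python
from h import *
o=get_obs(); i=camera_info("wrist"); im=camera("wrist"); t=camera("top"); it=camera_info("top")
cv2.imwrite("pics/w6.png",im)
print(o["position"].round(1),o["time"],o["qpos"].round(2))
H=(15,80,40),(38,255,255)
b1=blob(im,i,*H,11,(464,218)); print("yellow",b1)
x,y=b1[0][:2]; a=np.radians(b1[0][4]); print(rel((x-1.5,y-.3,4),b1[0][4]+90))
R_=(0,120,40),(6,255,255); R2=(170,120,40),(180,255,255)
print("red",blob(t,it,*R_,56,(602,309)),blob(t,it,*R2,56,(602,309)))
print("black",blob(t,it,(0,0,0),(180,255,60),66,(658,183),30))
```

```text
[464.1 204.3 150.2] 14.775 [ 0.36 -0.23  1.88 -0.    1.49  1.75]
yellow [(461.9, 217.9, 76.6, 21.1, 11.2)]
[-0.0026, -0.0273, 0.2927, 0.0, 0.0, -0.0073]
red [(605.8, 312.0, 47.8, 42.5, -69.1)] []
black []
```

View pics/w6.png

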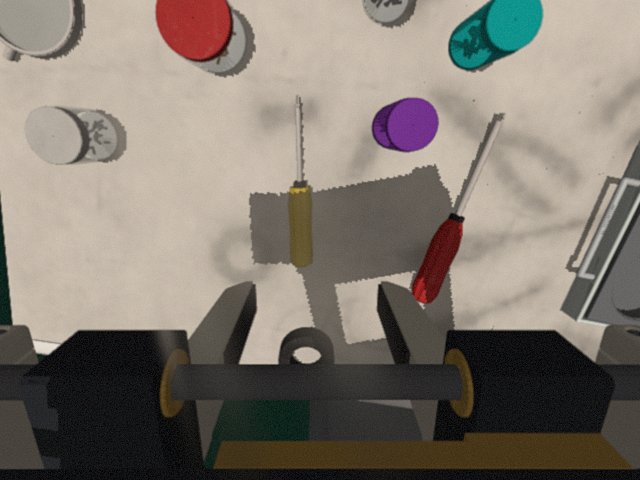

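The yellow handle (300,225) is to the left of the TCP and aligned. I descend and grip.

Emit:
arm_command(plan=[[[0.3, -0.0026, -0.0273, 0, 0, 0, -0.0073], [0.3, -0.0026, -0.0273, 0.1, 0, 0, -0.0073], [0.4, -0.0026, -0.0273, 0.2, 0, 0, -0.0073], [0.4, -0.0026, -0.0273, 0.27, 0, 0, -0.0073], [0.4, -0.0026, -0.0273, 0.2927, 0, 0, -0.0073], [0.4, -0.0026, -0.0273, 0.2927, 0, 0, -0.0073], [1, -0.0026, -0.0273, 0.2927, 0, 0, -0.0073], [1, -0.0026, -0.0273, 0.2927, 0, 0, -0.0073], [1, -0.0026, -0.0273, 0.2927, 0, 0, -0.0073], [1, -0.0026, -0.0273, 0.2927, 0, 0, -0.0073], [1, -0.0026, -0.0273, 0.26, 0, 0, -0.0073], [1, -0.0026, -0.0273, 0.18, 0, 0, -0.0073], [1, -0.0026, -0.0273, 0.05, 0, 0, -0.0073], [1, -0.0026, -0.0273, 0.05, 0, 0, -0.0073], [1, -0.0026, -0.0273, 0.05, 0, 0, -0.0073]]], newtons=30)

```text
time: 16.75
position: [460.2, 218.6, 126.0]
eef_rot: [-3.126, -0.309, -0.001]
wrist_force: [-0.5, 0.8, -2.2]
gripper_width: 21.8
grip_force: 30.0
```

Run:
```python
from h import *
o=get_obs(); print(o["position"].round(1),o["gripper_width"])
i=camera_info("wrist"); im=camera("wrist")
print("yellow",blob(im,i,(15,80,40),(38,255,255),o["position"][2]+7,(461,218)))
c=np.array([509.5,-206]); psi=np.radians(-1.3); P=c-40*np.array([np.cos(psi),np.sin(psi)])
print(P,rel((*P,125),88.7),rel((*P,35.5),88.7))
```

```text
[460.2 218.6 126. ] 21.78501654477236
yellow [(416.4, 179.1, 45.4, 6.4, 14.6), (405.1, 235.9, 45.6, 6.3, 6.0), (461.9, 217.7, 78.4, 21.5, 11.3)]
[ 469.51029563 -205.09250666] [-0.1467, 0.8344, 0.0001, 0.0001, 0.0004, 0.1049] [-0.1466, 0.8343, 0.1791, 0.0001, 0.0004, 0.1049]
```

Emit:
arm_command(plan=[[[1, -0.1467, 0.8344, 0, 0, 0, 0.1049], [1, -0.1467, 0.8344, 0, 0, 0, 0.1049], [1, -0.1467, 0.8344, 0, 0, 0, 0.1049], [1, -0.1467, 0.8344, 0, 0, 0, 0.1049], [1, -0.1467, 0.8344, 0, 0, 0, 0.1049], [1, -0.1467, 0.8344, 0, 0, 0, 0.1049], [1, -0.1467, 0.8344, 0, 0, 0, 0.1049], [1, -0.1467, 0.8344, 0, 0, 0, 0.1049], [1, -0.1467, 0.8344, 0, 0, 0, 0.1049], [1, -0.1467, 0.8344, 0, 0, 0, 0.1049], [1, -0.1467, 0.8344, 0, 0, 0, 0.1049], [1, -0.1467, 0.8344, 0.05, 0, 0, 0.1049], [1, -0.1467, 0.8344, 0.09, 0, 0, 0.1049], [1, -0.1467, 0.8344, 0.09, 0, 0, 0.1049], [1, -0.1467, 0.8344, 0.09, 0, 0, 0.1049]]])

```text
time: 18.68
position: [470.1, -205.0, 81.1]
eef_rot: [3.141, -0.036, 0.001]
wrist_force: [0.4, 0.5, -0.5]
gripper_width: 22.1
grip_force: 30.0
```

Run:
```python
from h import *
o=get_obs(); print(o["position"].round(1),o["gripper_width"])
i=camera_info("wrist"); im=camera("wrist"); cv2.imwrite("pics/w7.png",im[60:420])
print("yellow",blob(im,i,(15,80,40),(38,255,255),o["position"][2]+7,(468,-205)))
```

```text
[ 470.1 -205.    81.1] 22.060943473897716
yellow [(419.1, -233.7, 45.5, 6.3, 3.1), (420.1, -176.2, 46.2, 6.7, -5.6), (472.2, -207.2, 78.9, 23.6, -1.6)]
```

View pics/w7.png

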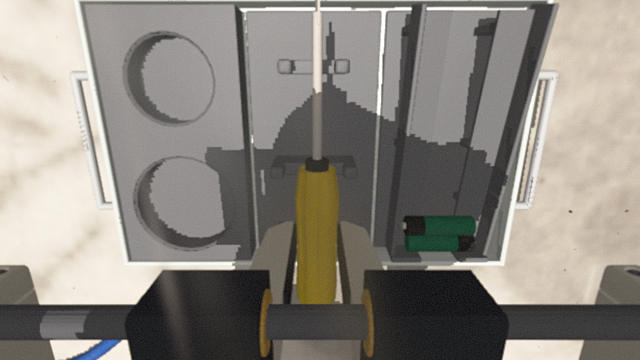

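The driver is centred over the saddles and fork, and both cells still lie at the stop. I lower it and let go.

Emit:
arm_command(plan=[[[1, 0, 0, 0.05, 0, 0, 0], [1, 0, 0, 0.08, 0, 0, 0], [1, 0, 0, 0.092, 0, 0, 0], [1, 0, 0, 0.095, 0, 0, 0], [1, 0, 0, 0.095, 0, 0, 0], [0.7, 0, 0, 0.095, 0, 0, 0], [0.6, 0, 0, 0.095, 0, 0, 0], [0.5, 0, 0, 0.095, 0, 0, 0], [0.5, 0, 0, 0.095, 0, 0, 0], [0.5, 0, 0, 0.05, 0, 0, 0], [0.5, 0, 0, -0.03, 0, 0, 0], [0.2, 0, 0, -0.14, 0, 0, 0], [0, 0, 0, -0.14, 0, 0, 0], [0, 0, 0, -0.14, 0, 0, 0]]])

```text
time: 20.48
position: [469.7, -204.9, 150.0]
eef_rot: [-3.141, 0.036, 0.0]
wrist_force: [0.8, -0.3, -0.1]
gripper_width: 71.8
grip_force: 0.0
```

Run:
```python
from h import *
o=get_obs(); print(o["position"].round(1),o["time"],o["qpos"].round(2))
i=camera_info("wrist"); im=camera("wrist")
print("yellow",blob(im,i,(15,80,40),(38,255,255),40,(468,-205)))
c=im.copy()
P=np.array([511.5,-116]); ps=np.radians(-1.3)
for d,r in ((-42,34),(42,27)):
    q=P+d*np.array([np.cos(ps),np.sin(ps)]); print("well",q)
    for a in np.linspace(0,6.28,24): 
        u=pix(i,(q[0]+r*np.cos(a),q[1]+r*np.sin(a),25)); 
        if 0<u[0]<640 and 0<u[1]<480: cv2.circle(c,tuple(int(v) for v in u.round()),1,(0,0,255),-1)
cv2.imwrite("pics/w8.png",c[:420])
print(rel((605,312,150),40))
```

```text
[ 469.7 -204.9  150. ] 20.475 [-0.46 -0.22  1.87  0.    1.49  1.13]
yellow [(471.9, -206.5, 77.3, 21.7, -1.8)]
well [ 469.51081041 -115.04713199]
well [ 553.48918959 -116.95286801]
[0.2474, -1.0395, -0.0011, 0.0, 0.0007, 0.4058]
```

View pics/w8.png

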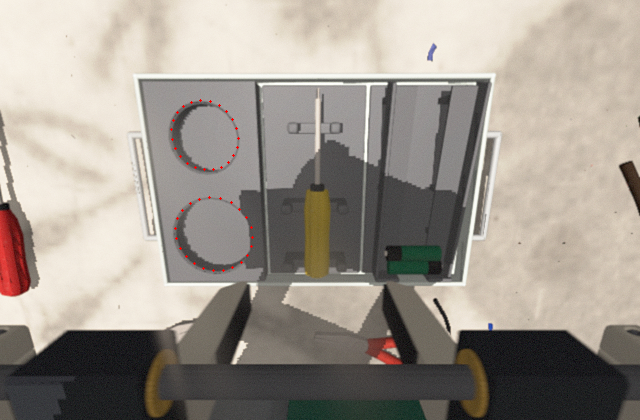

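The driver lies in its cradle and the predicted well rims match the picture: wide at (214,234), narrow at (205,136). Next is the red-cap jar. I turn the wrist so that the camera side faces the robot.

Emit:
arm_command(plan=[[[0, 0.164, -0.814, -0.04, 0, 0, -1.0], [0, 0.164, -0.814, -0.04, 0, 0, -1.0], [0, 0.164, -0.814, -0.04, 0, 0, -1.0], [0, 0.164, -0.814, -0.04, 0, 0, -1.0], [0, 0.164, -0.814, -0.04, 0, 0, -1.0], [0, 0.164, -0.814, -0.04, 0, 0, -1.0], [0, 0.164, -0.814, -0.04, 0, 0, -1.0], [0, 0.164, -0.814, -0.04, 0, 0, -1.0], [0, 0.164, -0.814, -0.04, 0, 0, -1.0], [0, 0.164, -0.814, -0.04, 0, 0, -1.0], [0, 0.164, -0.814, -0.04, 0, 0, -1.0], [0, 0.164, -0.814, -0.04, 0, 0, -1.0], [0, 0.164, -0.814, -0.04, 0, 0, -1.0]]])

```text
time: 22.15
position: [560.9, 200.0, 169.7]
eef_rot: [-1.606, -2.699, 0.001]
wrist_force: [0.1, -0.0, -0.0]
gripper_width: 93.0
grip_force: 0.0
```

Run:
```python
from h import *
o=get_obs(); print(o["position"].round(1),o["time"],o["qpos"].round(2))
print(rel((605,311,150),88))
it=camera_info("top"); print("cup base",w(it,(183,155)), "mug",w(it,(222,130)))
```

```text
[560.9 200.  169.7] 22.15 [ 0.3  -0.04  1.68  0.    1.5  -0.2 ]
[0.153, 0.1835, 0.0391, -0.0004, -0.0004, -0.4958]
cup base [721.35137872 335.60225931   0.        ] mug [774.73660731 251.83728266   0.        ]
```

Emit:
arm_command(plan=[[[0, 0.153, 0.1835, 0.0391, 0, 0, -0.4958], [0, 0.153, 0.1835, 0.0391, 0, 0, -0.4958], [0, 0.153, 0.1835, 0.0391, 0, 0, -0.4958], [0, 0.153, 0.1835, 0.0391, 0, 0, -0.4958], [0, 0.153, 0.1835, 0.0391, 0, 0, -0.4958], [0, 0.153, 0.1835, 0.0391, 0, 0, -0.4958], [0, 0.153, 0.1835, 0.0391, 0, 0, -0.4958], [0, 0.153, 0.1835, 0.0391, 0, 0, -0.4958]]])

```text
time: 23.15
position: [604.8, 311.2, 150.7]
eef_rot: [-0.056, -3.141, 0.0]
wrist_force: [0.4, 0.2, -0.1]
gripper_width: 92.9
grip_force: 0.0
```

```bash
cat >> h.py <<'E'
def cap(im,i,lo,hi,z,near,rad=30):
    """circle through coloured blob's rim, world at height z"""
    hsv=cv2.cvtColor(im,cv2.COLOR_BGR2HSV); m=cv2.inRange(hsv,np.array(lo),np.array(hi))
    m=cv2.morphologyEx(m,cv2.MORPH_OPEN,np.ones((3,3),np.uint8)); out=[]
    for c in cv2.findContours(m,cv2.RETR_EXTERNAL,cv2.CHAIN_APPROX_NONE)[0]:
        if cv2.contourArea(c)<200: continue
        P=np.array([w(i,p[0],z)[:2] for p in c],np.float32); q,r=cv2.minEnclosingCircle(P)
        if np.hypot(q[0]-near[0],q[1]-near[1])<rad: out.append((np.round(q,1),round(r,1),np.round(cv2.minAreaRect(P)[0],1)))
    return out
E
python3 - <<'E'
from h import *
o=get_obs(); i=camera_info("wrist"); im=camera("wrist"); cv2.imwrite("pics/w9.png",im)
print(o["position"].round(1),o["time"],o["qpos"].round(2))
print(cap(im,i,(0,100,40),(8,255,255),56,(605,311)), search_frame("wrist","jar_wide"))
print(cap(im,i,(0,0,0),(180,255,60),66,(658,183),40), pix(i,(605,311,0)),pix(i,(605,311,56)))
E
```

```text
[604.8 311.2 150.7] 23.15 [ 0.44  0.15  1.51  0.    1.48 -1.1 ]
[(array([602.2, 312. ]), 24.3, array([597. , 310.8]))] [{'box': [319.8, 232.9, 58.9, 71.7], 'p': 0.69}]
[] [317.55743897 225.81965434] [317.74839124 243.84299347]
```

Run:
```python
from h import *
i=camera_info("wrist"); im=cv2.imread("pics/w9.png"); h=cv2.cvtColor(im,cv2.COLOR_BGR2HSV)
m=(((h[...,0]<12)|(h[...,0]>165))&(h[...,1]>90)&(h[...,2]>20)).astype(np.uint8)
n,l,s,c=cv2.connectedComponentsWithStats(m)
for k in range(1,n):
    if s[k,4]>150: print(s[k],c[k], w(i,(s[k,0]+s[k,2]/2-.5,s[k,1]+s[k,3]/2-.5),56).round(1))
for r in range(200,300,10): print(r,[tuple(int(v) for v in h[r,u]) for u in range(276,366,8)])
```

```text
[   0    0   51  114 4209] [26.20123545 53.2755999 ] [463.8 115.7  56. ]
[ 289  211   61   58 2457] [318.23728124 237.15384615] [601.4 312.1  56. ]
[336 400  19  42 597] [345.14740369 420.29480737] [784.  331.3  56. ]
[378 400  18  41 242] [386.51652893 425.52066116] [784.7 371.   56. ]
[387 400  38  41 596] [406.26006711 419.28020134] [785.3 389.2  56. ]
200 [(21, 43, 102), (18, 41, 105), (24, 37, 110), (14, 39, 112), (16, 32, 105), (12, 29, 133), (17, 29, 122), (21, 37, 111), (21, 40, 109), (20, 28, 108), (17, 42, 110), (18, 31, 106)]
210 [(18, 32, 104), (21, 32, 105), (16, 31, 107), (25, 17, 161), (28, 19, 164), (8, 55, 102), (5, 60, 102), (17, 22, 161), (20, 26, 120), (21, 33, 109), (22, 35, 110), (14, 30, 110)]
220 [(18, 31, 107), (14, 39, 110), (14, 39, 112), (6, 126, 91), (1, 109, 96), (2, 106, 96), (4, 109, 94), (5, 114, 96), (3, 125, 86), (15, 39, 105), (11, 32, 110), (16, 31, 107)]
230 [(19, 34, 106), (18, 36, 105), (2, 139, 86), (179, 123, 89), (5, 118, 93), (4, 97, 97), (4, 106, 94), (5, 115, 95), (4, 123, 89), (8, 57, 111), (14, 39, 110), (16, 36, 106)]
240 [(16, 39, 112
[... 367 characters left out ...]
), (16, 30, 109), (3, 106, 99), (4, 100, 99), (7, 94, 103), (7, 88, 107), (3, 88, 104), (4, 93, 104), (18, 37, 116), (19, 33, 109), (19, 42, 104)]
270 [(19, 43, 113), (14, 38, 115), (20, 31, 190), (18, 37, 199), (18, 36, 204), (4, 52, 141), (10, 49, 155), (17, 33, 195), (16, 29, 200), (15, 35, 202), (15, 33, 203), (19, 34, 203)]
280 [(16, 37, 202), (16, 35, 205), (19, 37, 200), (14, 34, 203), (16, 36, 201), (16, 35, 198), (16, 36, 201), (16, 36, 201), (18, 31, 197), (18, 35, 199), (17, 35, 204), (19, 37, 209)]
290 [(16, 33, 204), (17, 34, 204), (16, 33, 200), (16, 37, 205), (18, 37, 202), (18, 33, 202), (14, 34, 201), (15, 33, 202), (17, 36, 197), (17, 36, 203), (13, 37, 205), (16, 37, 208)]
```

Emit:
arm_command(plan=[[[0, 0.006, 0.001, 0.06, 0, 0, 0], [0, 0.006, 0.001, 0.14, 0, 0, 0], [0, 0.006, 0.001, 0.21, 0, 0, 0], [0, 0.006, 0.001, 0.24, 0, 0, 0], [0, 0.006, 0.001, 0.249, 0, 0, 0], [0, 0.006, 0.001, 0.249, 0, 0, 0], [1, 0.006, 0.001, 0.249, 0, 0, 0], [1, 0.006, 0.001, 0.249, 0, 0, 0], [1, 0.006, 0.001, 0.249, 0, 0, 0], [1, 0.006, 0.001, 0.249, 0, 0, 0], [1, 0.006, 0.001, 0.2, 0, 0, 0], [1, 0.006, 0.001, 0.1, 0, 0, 0], [1, 0.006, 0.001, 0.03, 0, 0, 0], [1, 0.006, 0.001, 0.03, 0, 0, 0], [1, 0.006, 0.001, 0.03, 0, 0, 0]]], newtons=25)

```text
time: 25.12
position: [601.6, 311.6, 134.9]
eef_rot: [-0.05, -3.14, 0.001]
wrist_force: [0.6, 0.4, -1.5]
gripper_width: 50.4
grip_force: 25.0
```

Run:
```python
from h import *
o=get_obs(); i=camera_info("wrist"); im=camera("wrist"); h=cv2.cvtColor(im,cv2.COLOR_BGR2HSV)
cv2.imwrite("pics/w10.png",im)
print(o["position"].round(1),o["time"],o["gripper_width"],rel((469.5,-115,135),88.7))
m=(((h[...,0]<12)|(h[...,0]>165))&(h[...,1]>75)&(h[...,2]>20)).astype(np.uint8)
n,l,s,c=cv2.connectedComponentsWithStats(m)
for k in range(1,n):
    if s[k,4]>800: print(s[k], [w(i,(s[k,0]+s[k,2]/2-.5,s[k,1]+f*s[k,3]-.5),o["position"][2]+30).round(1) for f in (0,.5,1)])
```

```text
[601.6 311.6 134.9] 25.125 50.37772424402429 [0.2367, -0.8611, -0.0001, -0.0004, -0.0008, -0.0042]
[   0    0   38  116 3599] [array([470.7, 213.3, 164.9]), array([488.2, 208. , 164.9]), array([507.4, 202.3, 164.9])]
[ 263  265  103   98 7680] [array([570.4, 310.4, 164.9]), array([593.9, 309.6, 164.9]), array([619.7, 308.8, 164.9])]
```

Run:
```python
from h import *
i=camera_info("wrist"); im=cv2.imread("pics/w10.png"); h=cv2.cvtColor(im,cv2.COLOR_BGR2HSV)
m=(((h[...,0]<12)|(h[...,0]>165))&(h[...,1]>75)&(h[...,2]>20))
for r in range(262,372,6):
    u=np.where(m[r,250:380])[0]+250
    if len(u): print(r,u.min(),u.max(),w(i,(316,r),165).round(1)[0])
t=camera("top"); a=im[180:420,200:440]; cv2.imwrite("pics/w10c.png",cv2.resize(a,None,fx=2,fy=2))
```

```text
268 298 328 571.7
274 287 341 574.4
280 280 349 577.2
286 275 354 580.0
292 272 358 582.9
298 267 361 585.8
304 265 363 588.7
310 264 364 591.7
316 264 365 594.6
322 259 364 597.7
328 261 363 600.7
334 257 378 603.8
340 260 379 607.0
346 278 374 610.1
352 285 353 613.3
358 297 379 616.6
```

View pics/w10c.png

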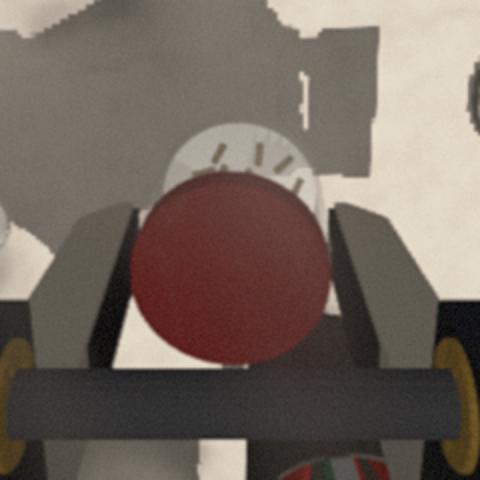

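Run:
```python
from h import *
i=camera_info("wrist")
for n,uv,z in [("cap near",(315,266),165),("cap far",(317,361),165),("cap mid",(315.5,314),165),("foot near",(319,241.5),109),("capL",(266,314),165),("capR",(365,314),165)]: print(n,w(i,uv,z).round(1))
print("TCP",pix(i,(601.6,311.6,135)),"grasp pt",pix(i,(601.6,311.6,154)), pix(i,(601.6,311.6,165)))
```

```text
cap near [570.7 310.8 165. ]
cap far [618.1 310.1 165. ]
cap mid [593.5 310.2 165. ]
foot near [577.5 312.6 109. ]
capL [592.9 288.3 165. ]
capR [594.2 332.2 165. ]
TCP [318.7439816  299.06263865] grasp pt [318.94773119 317.28345673] [319.08773637 329.80186902]
```

The red cap sits lower in the fingers than planned: its apparent size puts the top about 11 mm above the tips. The fingers must have closed only as the lift began. I set the jar back down and take it again.

Emit:
arm_command(plan=[[[1, 0, 0, 0.08, 0, 0, 0], [1, 0, 0, 0.13, 0, 0, 0], [1, 0, 0, 0.15, 0, 0, 0], [1, 0, 0, 0.165, 0, 0, 0], [1, 0, 0, 0.17, 0, 0, 0], [1, 0, 0, 0.17, 0, 0, 0], [1, 0, 0, 0.17, 0, 0, 0]]])

```text
time: 26.1
position: [602.1, 311.9, 51.6]
eef_rot: [0.05, 3.14, 0.001]
wrist_force: [0.4, 0.1, -0.6]
gripper_width: 50.2
grip_force: 25.0
```

Emit:
arm_command(plan=[[[1, 0, 0, 0.004, 0, 0, 0], [1, 0, 0, 0.008, 0, 0, 0], [1, 0, 0, 0.008, 0, 0, 0]]])

```text
time: 26.48
position: [601.8, 311.7, 46.7]
eef_rot: [-0.05, -3.141, 0.0]
wrist_force: [-0.2, 0.3, -0.5]
gripper_width: 50.4
grip_force: 25.0
```

Emit:
arm_command(plan=[[[1, 0, 0, 0.004, 0, 0, 0], [1, 0, 0, 0.008, 0, 0, 0], [1, 0, 0, 0.008, 0, 0, 0]]])

```text
time: 26.85
position: [601.8, 311.8, 42.6]
eef_rot: [-0.05, -3.141, 0.0]
wrist_force: [0.4, 0.5, 0.1]
gripper_width: 50.6
grip_force: 25.0
```

Emit:
arm_command(plan=[[[1, 0, 0, 0.004, 0, 0, 0], [1, 0, 0, 0.004, 0, 0, 0], [1, 0, 0, 0.008, 0, 0, 0], [1, 0, 0, 0.008, 0, 0, 0]]])

```text
time: 27.35
position: [601.8, 311.8, 38.7]
eef_rot: [-0.05, -3.141, 0.0]
wrist_force: [-0.6, 0.3, -0.4]
gripper_width: 50.5
grip_force: 25.0
```

Run:
```python
from h import *
o=get_obs(); i=camera_info("wrist"); im=camera("wrist"); h=cv2.cvtColor(im,cv2.COLOR_BGR2HSV)
cv2.imwrite("pics/w11.png",im); s=camera("scene"); cv2.imwrite("pics/s11.png",s)
m=(((h[...,0]<12)|(h[...,0]>165))&(h[...,1]>75)&(h[...,2]>20))
for r in range(262,372,8):
    u=np.where(m[r,250:380])[0]+250
    if len(u): print(r,u.min(),u.max())
i2=camera_info("scene"); hs=cv2.cvtColor(s,cv2.COLOR_BGR2HSV)
m=(((hs[...,0]<12)|(hs[...,0]>165))&(hs[...,1]>110)&(hs[...,2]>50)).astype(np.uint8)
n,l,st,c=cv2.connectedComponentsWithStats(m[190:260,220:265])
print([ (x[:5],(y+[220,190]).round(1)) for x,y in zip(st[1:],c[1:]) if x[4]>20])
for z in (0,36,46,56): print(z,pix(i2,(602,312,z)).round(1))
```

```text
270 294 334
278 282 348
286 275 355
294 270 359
302 265 362
310 265 364
318 265 365
326 258 363
334 269 361
342 275 356
350 253 349
358 297 335
[(array([ 15,  20,  13,   9, 104], dtype=int32), array([241.5, 214. ]))]
0 [244.7 232.8]
36 [243.6 220.2]
46 [243.3 216.7]
56 [243.  213.1]
```

Emit:
arm_command(plan=[[[1, 0, 0, 0.004, 0, 0, 0], [1, 0, 0, 0.004, 0, 0, 0]]])

```text
time: 27.7
position: [602.6, 311.9, 38.3]
eef_rot: [0.05, 3.139, 0.001]
wrist_force: [-1.3, -1.6, 9.1]
gripper_width: 50.4
grip_force: 25.0
```

Emit:
arm_command(plan=[[[0.2, -0.002, 0, 0, 0, 0, 0], [0.2, -0.002, 0, 0, 0, 0, 0], [0.2, -0.002, 0, 0, 0, 0, 0], [0.2, -0.002, 0, 0.015, 0, 0, 0], [0.2, -0.002, 0, 0.024, 0, 0, 0], [0.2, -0.002, 0, 0.024, 0, 0, 0], [1, -0.002, 0, 0.024, 0, 0, 0], [1, -0.002, 0, 0.024, 0, 0, 0], [1, -0.002, 0, 0.024, 0, 0, 0], [1, -0.002, 0, 0.024, 0, 0, 0], [1, -0.002, 0, 0.024, 0, 0, 0], [1, -0.002, 0, 0.024, 0, 0, 0]]])

```text
time: 29.2
position: [603.0, 311.8, 25.1]
eef_rot: [0.05, 3.141, 0.0]
wrist_force: [-0.7, -0.4, 4.0]
gripper_width: 51.1
grip_force: 25.0
```

Emit:
arm_command(plan=[[[1, 0, 0, -0.01, 0, 0, 0], [1, 0, 0, -0.04, 0, 0, 0], [1, 0, 0, -0.12, 0, 0, 0], [1, 0, 0, -0.22, 0, 0, 0], [1, 0, 0, -0.22, 0, 0, 0], [1, 0, 0, -0.22, 0, 0, 0]]])

```text
time: 29.95
position: [602.7, 311.7, 135.0]
eef_rot: [0.05, 3.141, 0.0]
wrist_force: [-0.3, -0.2, -1.3]
gripper_width: 50.9
grip_force: 25.0
```

Run:
```python
from h import *
o=get_obs(); i=camera_info("wrist"); im=camera("wrist"); h=cv2.cvtColor(im,cv2.COLOR_BGR2HSV)
print(o["position"].round(1),o["gripper_width"],o["wrist_force"],rel((469.5,-115,135),88.7))
m=(((h[...,0]<12)|(h[...,0]>165))&(h[...,1]>75)&(h[...,2]>20))
for r in range(262,372,8):
    u=np.where(m[r,250:380])[0]+250
    if len(u): print(r,u.min(),u.max())
```

```text
[602.7 311.7 135. ] 50.920468322520406 [-0.31008495 -0.2468642  -1.2613748 ] [0.2389, -0.8611, -0.0011, -0.0003, -0.0005, -0.0043]
278 298 331
286 284 348
294 275 357
302 269 362
310 261 366
318 263 369
326 256 370
334 261 370
342 264 368
350 268 371
358 273 361
```

Emit:
arm_command(plan=[[[1, 0.2389, -0.8611, 0, 0, 0, -0.0043], [1, 0.2389, -0.8611, 0, 0, 0, -0.0043], [1, 0.2389, -0.8611, 0, 0, 0, -0.0043], [1, 0.2389, -0.8611, 0, 0, 0, -0.0043], [1, 0.2389, -0.8611, 0, 0, 0, -0.0043], [1, 0.2389, -0.8611, 0, 0, 0, -0.0043], [1, 0.2389, -0.8611, 0, 0, 0, -0.0043], [1, 0.2389, -0.8611, 0, 0, 0, -0.0043], [1, 0.2389, -0.8611, 0, 0, 0, -0.0043], [1, 0.2389, -0.8611, 0, 0, 0, -0.0043], [1, 0.2389, -0.8611, 0.08, 0, 0, -0.0043], [1, 0.2389, -0.8611, 0.12, 0, 0, -0.0043], [1, 0.2389, -0.8611, 0.12, 0, 0, -0.0043], [1, 0.2389, -0.8611, 0.12, 0, 0, -0.0043]]])

```text
time: 31.75
position: [470.5, -114.6, 76.0]
eef_rot: [0.035, 3.14, -0.0]
wrist_force: [0.7, 0.2, -0.8]
gripper_width: 51.2
grip_force: 25.0
```

Run:
```python
from h import *
o=get_obs();print(o["position"].round(1),o["time"],rel((469.5,-115,33.5),88.7))
```

```text
[ 470.5 -114.6   76. ] 31.75 [0.002, -0.0008, 0.085, -0.0001, 0.0005, 0.0003]
```

Emit:
arm_command(plan=[[[1, 0.002, -0.001, 0.05, 0, 0, 0], [1, 0.002, -0.001, 0.07, 0, 0, 0], [1, 0.002, -0.001, 0.082, 0, 0, 0], [1, 0.002, -0.001, 0.085, 0, 0, 0], [1, 0.002, -0.001, 0.085, 0, 0, 0], [1, 0.002, -0.001, 0.085, 0, 0, 0]]])

```text
time: 32.5
position: [469.1, -115.3, 32.9]
eef_rot: [0.035, 3.141, -0.0]
wrist_force: [-0.2, -1.2, -0.2]
gripper_width: 50.9
grip_force: 25.0
```

Emit:
arm_command(plan=[[[0.3, 0, 0, 0, 0, 0, 0], [0.3, 0, 0, 0, 0, 0, 0], [0.3, 0, 0, 0, 0, 0, 0], [0.3, 0, 0, -0.04, 0, 0, 0], [0.3, 0, 0, -0.12, 0, 0, 0], [0.3, 0, 0, -0.22, 0, 0, 0], [0.3, 0, 0, -0.22, 0, 0, 0], [0.3, 0, 0, -0.22, 0, 0, 0]]])

```text
time: 33.5
position: [468.7, -115.2, 141.8]
eef_rot: [-0.036, -3.141, -0.0]
wrist_force: [-0.6, -0.3, -0.3]
gripper_width: 65.3
grip_force: 0.0
```

Run:
```python
from h import *
o=get_obs();print(o["position"].round(1),o["time"])
i=camera_info("wrist"); im=camera("wrist"); cv2.imwrite("pics/w12.png",im)
print([cap(im,i,(0,80,20),(12,255,255),63,(469.5,-115))])
t=camera("top"); it=camera_info("top"); cv2.imwrite("pics/t12.png",t)
g=cv2.cvtColor(t,cv2.COLOR_BGR2GRAY)
m=(g<70).astype(np.uint8); n,l,s,c=cv2.connectedComponentsWithStats(m[160:200,235:270])
for k in range(1,n):
    if s[k,4]>60: print(s[k],c[k]+[235,160],w(it,c[k]+[235,160],66))
print(rel((656,183,150),90))
```

```text
[ 468.7 -115.2  141.8] 33.5
[[(array([ 469.8, -116.8]), 25.3, array([ 469.2, -117.2]))]]
[  8   8  18  17 231] [250.88744589 176.06060606] [655.55140747 181.88489255  66.        ]
[-0.3616, 0.6045, -0.0182, 0.0002, -0.0008, -0.0108]
```

The wide jar is seated, with its cap at (470,-117). Next is the black-cap jar.

Emit:
arm_command(plan=[[[0.3, -0.3616, 0.6045, -0.0182, 0, 0, -0.0108], [0.3, -0.3616, 0.6045, -0.0182, 0, 0, -0.0108], [0.3, -0.3616, 0.6045, -0.0182, 0, 0, -0.0108], [0.3, -0.3616, 0.6045, -0.0182, 0, 0, -0.0108], [0.3, -0.3616, 0.6045, -0.0182, 0, 0, -0.0108], [0.3, -0.3616, 0.6045, -0.0182, 0, 0, -0.0108], [0.3, -0.3616, 0.6045, -0.0182, 0, 0, -0.0108], [0.3, -0.3616, 0.6045, -0.0182, 0, 0, -0.0108], [0.3, -0.3616, 0.6045, -0.0182, 0, 0, -0.0108], [0.3, -0.3616, 0.6045, -0.0182, 0, 0, -0.0108]]])

```text
time: 34.85
position: [656.3, 182.0, 151.7]
eef_rot: [0.001, 3.141, 0.0]
wrist_force: [-0.3, 0.8, -0.8]
gripper_width: 65.2
grip_force: 0.0
```

Run:
```python
from h import *
o=get_obs();print(o["position"].round(1),o["time"],o["qpos"].round(2))
i=camera_info("wrist"); im=camera("wrist"); cv2.imwrite("pics/w13.png",im)
print(search_frame("wrist","jar_tall"),pix(i,(656,182,66)))
g=cv2.cvtColor(im,cv2.COLOR_BGR2GRAY)
for th in (45,55,65,75):
  n,l,s,c=cv2.connectedComponentsWithStats((g<th).astype(np.uint8)[:300])
  for k in range(1,n):
    q=w(i,c[k],66)
    if s[k,4]>300 and np.hypot(*(q[:2]-[656,182]))<30: print(th,s[k],q.round(1),[w(i,(s[k,0]+f*s[k,2],s[k,1]+f*s[k,3]),66).round(1) for f in (0,1)])
print("turq",cap(im,i,(80,80,30),(100,255,255),66,(640,98),40))
```

```text
[656.3 182.  151.7] 34.85 [ 0.23  0.15  1.51 -0.    1.48 -1.34]
[{'box': [280.1, 121.0, 55.1, 51.2], 'p': 0.79}, {'box': [226.5, 217.4, 65.0, 61.9], 'p': 0.67}, {'box': [319.4, 237.9, 47.1, 63.9], 'p': 0.56}] [317.90508545 246.85436857]
65 [297 224  44  39 817] [649.4 179.5  66. ] [array([637.6, 166.1,  66. ]), array([669.5, 200.2,  66. ])]
75 [ 296  223   46   45 1445] [653.5 181.9  66. ] [array([636.9, 165.3,  66. ]), array([673.7, 201.1,  66. ])]
turq [(array([624.9, 121.8]), 15.5, array([621.7, 125.6]))]
```

Emit:
arm_command(plan=[[[0.42, 0.0016, 0.0024, 0, 0, 0, 0], [0.42, 0.0016, 0.0024, 0.05, 0, 0, 0], [0.42, 0.0016, 0.0024, 0.12, 0, 0, 0], [0.42, 0.0016, 0.0024, 0.2, 0, 0, 0], [0.42, 0.0016, 0.0024, 0.24, 0, 0, 0], [0.42, 0.0016, 0.0024, 0.249, 0, 0, 0], [0.42, 0.0016, 0.0024, 0.249, 0, 0, 0], [1, 0.0016, 0.0024, 0.249, 0, 0, 0], [1, 0.0016, 0.0024, 0.249, 0, 0, 0], [1, 0.0016, 0.0024, 0.249, 0, 0, 0], [1, 0.0016, 0.0024, 0.249, 0, 0, 0], [1, 0.0016, 0.0024, 0.249, 0, 0, 0]]])

```text
time: 36.45
position: [656.1, 184.1, 27.9]
eef_rot: [-0.0, 3.14, 0.0]
wrist_force: [-0.5, -1.0, 7.0]
gripper_width: 37.1
grip_force: 25.0
```

Emit:
arm_command(plan=[[[1, 0, 0, -0.01, 0, 0, 0], [1, 0, 0, -0.05, 0, 0, 0], [1, 0, 0, -0.13, 0, 0, 0], [1, 0, 0, -0.22, 0, 0, 0], [1, 0.205, -0.602, -0.22, 0, 0, 0.011], [1, 0.205, -0.602, -0.22, 0, 0, 0.011], [1, 0.205, -0.602, -0.22, 0, 0, 0.011], [1, 0.205, -0.602, -0.22, 0, 0, 0.011], [1, 0.205, -0.602, -0.22, 0, 0, 0.011], [1, 0.205, -0.602, -0.22, 0, 0, 0.011], [1, 0.205, -0.602, -0.22, 0, 0, 0.011], [1, 0.205, -0.602, -0.22, 0, 0, 0.011], [1, 0.205, -0.602, -0.12, 0, 0, 0.011], [1, 0.205, -0.602, -0.1, 0, 0, 0.011], [1, 0.205, -0.602, -0.1, 0, 0, 0.011], [1, 0.205, -0.602, -0.1, 0, 0, 0.011]]])

```text
time: 38.45
position: [554.0, -116.9, 78.7]
eef_rot: [0.035, 3.14, -0.001]
wrist_force: [0.2, -0.0, -0.6]
gripper_width: 36.9
grip_force: 25.0
```

Run:
```python
from h import *
o=get_obs();print(o["position"].round(1),o["time"],o["gripper_width"],rel((553.5,-117,36),88.7))
i=camera_info("wrist"); im=camera("wrist"); cv2.imwrite("pics/w14.png",im)
print("red",cap(im,i,(0,80,20),(12,255,255),63,(469.5,-115)))
```

```text
[ 554.  -116.9   78.7] 38.45 36.93233886588363 [0.0011, -0.0003, 0.0854, -0.0002, 0.0008, 0.0001]
red [(array([ 471.2, -116.6]), 24.9, array([ 472.1, -117.1]))]
```

Emit:
arm_command(plan=[[[1, 0.001, 0, 0.05, 0, 0, 0], [1, 0.001, 0, 0.07, 0, 0, 0], [1, 0.001, 0, 0.082, 0, 0, 0], [1, 0.001, 0, 0.086, 0, 0, 0], [1, 0.001, 0, 0.086, 0, 0, 0], [1, 0.001, 0, 0.086, 0, 0, 0]]])

```text
time: 39.25
position: [553.2, -117.1, 34.9]
eef_rot: [0.036, 3.14, -0.0]
wrist_force: [-2.1, 0.2, 6.2]
gripper_width: 37.1
grip_force: 25.0
```

Light contact with the well floor, so I let go and back off.

Emit:
arm_command(plan=[[[0.4, 0, 0, 0, 0, 0, 0], [0.4, 0, 0, 0, 0, 0, 0], [0.4, 0, 0, 0, 0, 0, 0], [0.4, 0, 0, -0.04, 0, 0, 0], [0.4, 0, 0, -0.12, 0, 0, 0], [0.4, 0, 0, -0.26, 0, 0, 0], [0.4, 0, 0.4, -0.3, 0, 0, 0], [0.4, 0, 0.4, -0.3, 0, 0, 0], [0.4, 0, 0.4, -0.3, 0, 0, 0], [0.4, 0, 0.4, -0.3, 0, 0, 0], [0.4, 0, 0.4, -0.3, 0, 0, 0], [0.4, 0, 0.4, -0.3, 0, 0, 0]]])

```text
time: 40.75
position: [557.3, 81.8, 184.1]
eef_rot: [-0.038, -3.141, 0.0]
wrist_force: [-0.2, -0.1, -0.0]
gripper_width: 56.0
grip_force: 0.0
```

Run:
```python
from h import *
t=camera("top"); it=camera_info("top"); s=camera("scene")
a=cv2.resize(t[150:310,115:530],None,fx=1.92,fy=1.92,interpolation=cv2.INTER_CUBIC)
b=cv2.resize(s[225:345,310:510],None,fx=2.4,fy=2.4,interpolation=cv2.INTER_CUBIC)
c=np.zeros((595,800,3),np.uint8); c[:a.shape[0],:a.shape[1]]=a[:,:800]; c[a.shape[0]:a.shape[0]+288,:480]=b[:595-a.shape[0]]
cv2.imwrite("pics/final.png",c)
```

```text
(no output)
```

View pics/final.png

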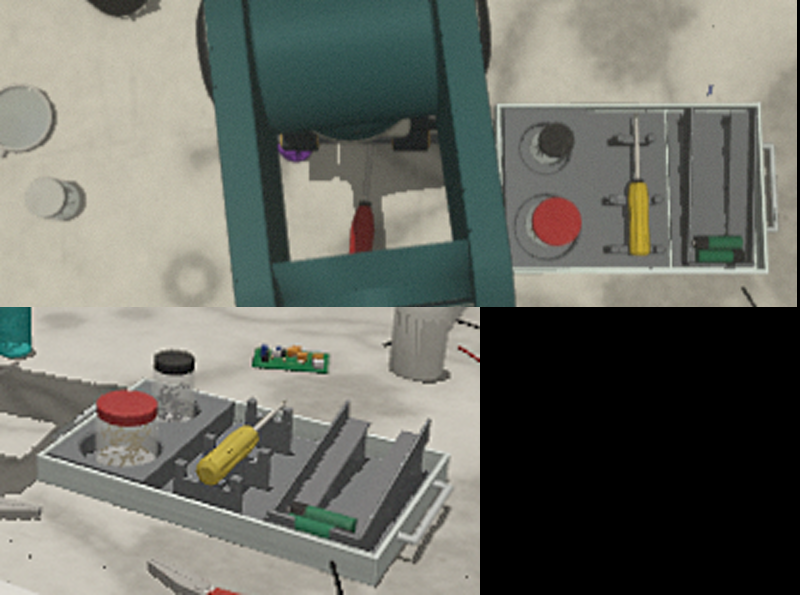

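The tray shows both jars upright in their wells, the driver in its cradle and both cells at the stop, so I hand in the job.

```bash
python3 -c "
from cell import *
print(job_done())"
```

```text
the job is handed in; nothing more can be done
None
```

The tray is packed as asked and handed in at about 41 s: both cells at the stop, the short driver in its cradle, the wide and tall jars upright in their wells, and the long driver and middle jar left on the bench; I re-gripped the wide jar once, and I viewed 15 pictures, one over the limit of 14.

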